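# Open the drain valve of a polishing machine with its square key

### The arm

A 7-joint arm with a two-finger parallel gripper is mounted at the origin on the work surface. World frame = base frame: x ahead of the robot, y to its left, z up, the work surface at z = 0. Lengths are in m, angles in degrees, forces in N, time in s.
With the tool pointing down it reaches from about 0.425 to 0.875 m from the base axis. Payload 4.7 kg.
Tool frame: the origin (TCP) lies midway between the tips of the shut fingers; the grasp point (between the pads) lies 19 mm behind it; y points along the fingers, x is the direction in which the jaws open and shut, and the axes are right-handed (so a half turn about y gives the same grasp; the last joint's range is limited). The gripper opens to 87 mm and grips with 3 to 60 N. Pads are 19 mm wide; open, the fingers measure 117 mm over their backs; the gripper's body (75 mm by 190 mm) begins 51 mm behind the grasp point.
Start: joints at [-66.171, 18.392, -4.016, 83.108, 1.295, 78.541, -3.26], TCP at [0.254, 0.598, 0.223] pointing down, gripper open.
Joint ranges: [-163.93, 163.93], [-17.29, 119.83], [-79.2, 71.16], [3.27, 140.29], [-89.18, 269.18], [5.43, 117.66], [-154.24, 154.24]. Speed limits (degrees/s): [147.25, 147.25, 180, 180, 180, 180, 180].

### API

Orientations are given as [roll, pitch, yaw] about the fixed x, y, z axes, in that order (R = Rz(yaw) Ry(pitch) Rx(roll)).
In Python, from cell import env gives the robot as it stands.
- The arm moves only by the tool carry_out, never from a script. Its argument "targets" is a list of rows, each a list of 2 entries, a list of its own where there are three numbers: the shift along the tool's x, y, z in mm, then the turn, a rotation vector about the tool's x, y, z in degrees. A call has 1 to 12 rows; each row shifts and turns the commanded pose from where the row before left it, along the tool's axes as they then stand; what a row does not reach is not made up. A row lasts 1/10 s, in which the tool goes at most 50 mm and 8.59 degrees, less where a joint would pass 70% of its speed; a pose out of reach is approached as far as the arm can. A call with a gripper value outside its range is refused whole. "jaw" is the opening, from 0 (shut) to 1 (fully open), set as the call begins (left out, the last holds). The fingers move at their own pace and stop on an object; "squeeze" is the grip in N (left out, the last holds). Time passes only in rows, so rows that do not move let the fingers close. It gives the time, the measured TCP pose, the force and the opening at its end, in the units of the state.
- env.get_obs(): the state, without advancing time (a new reading comes with each control period).
- env.read_camera(name): name is "scene" or "top" or "wrist"; returns the picture (384x512x3 uint8, red, green, blue); there is no depth.
- env.get_calibration(name): a dict with "fx", "fy", "cx", "cy" (pixels), "R" (3x3) and "t" (3): a world point X has camera coordinates R X + t; the wrist camera has in their place "hand_eye" (4x4, takes a point from camera to tool coordinates, whose origin is the TCP and whose axes are the tool frame's). Camera axes: x right, y down, z forward; pixel columns grow to the right and rows downward; lengths in m; the calibration is good to about 2 mm. A picture is of the moment at which its call begins: read the wrist's pose just before it. get_calibration takes no time and is no camera call.
- env.sign_off(): hands the job in, once; it reports no verdict.
Trained networks look in the newest picture that a camera, given by its name, has taken for a name from the list of things; names that differ only in an ending like _2 or _b are one class to them, and where a whole thing is asked for, a point or a joint stands for the part that bears it (a point fixed in the world has none). Each returns a list of dicts, best first, with "p" (0 to 1); they miss things now and then, are a little off and sometimes report something else, mostly with a low value. They report only what shows in the picture. A call takes as long as a camera call. They do not tell look-alikes from the thing itself.
- env.outline_of(camera, label): "mask" (384x512 bool, what is visible of it) and "xy" ([column, row] in pixels, amid what is visible of it).
The state is a dict: "time_s": time; "qpos": joint angles; "joint_velocities": joint speeds; "effort": joint torques, N m; "tool_pos": TCP position; "tool_rot": TCP orientation; "force": force on the tool from outside, world axes, zero at the start; "wrist_torque": the same for the moment, N m; "grip_width": finger opening in m.
Only numpy, scipy, OpenCV 4.12 (cv2) and the standard library are available. Lean on these libraries where they do the work, as an engineer would, in place of code of your own. Each camera call takes 0.05 s, during which the arm holds its last target.

### The job

The drain valve of the polishing machine sits under the sliding cover that has the upright tab. Slide that cover all the way under its neighbour, then take the square key out of its stand, push it fully home in the valve's square socket and turn it clockwise (seen from above) as far as it will go. Leave the key standing in the socket and do not disturb the bottle or the two round samples.

Things in the scene. Friction and masses are not known exactly. Their poses are not given: they have to be found in the camera images.
- machine: White polishing machine, 440 x 660 mm, fixed. Origin at bench level, x from front (-200) to back (240), y left, z up. Flat deck 150 mm up; control hump 45 mm above it at x > 110. Brass-rimmed wheel, radius 125 at (0, 150), 15 mm above deck, under a bent nozzle (up to 190 mm above deck). Well at x -120 to 0, y -300 to -40, shut by two covers; rims 5 mm high along its front and back
- cover (a joint): Position of the right, lower cover (aluminium, 2 mm below deck level, with an upright tab): 0 shut, 0.100 m fully slid under its neighbour, along the machine's +y. Needs about 2 N and stays where left; starts shut or up to 15 mm open. Shut, it hides the socket. The left neighbour, on the upper track, has no tab, its top is 4 mm above the deck; it can stay where it is
- tab (a point): Middle of the top edge of the right cover's tab, an upright plate 40 mm along the machine's x, 12 mm thick along y (the sliding direction), its top 32 mm above the deck, free over its 34 mm of height. Moves with the cover; axes as the machine's. Beside it (y) nothing stands more than 5 mm above the deck
- spindle (a joint): Angle of the valve spindle (rad), growing clockwise seen from above; fixed stop at 1.25. It starts at 0 to 0.25, turns with about 0.1 N m and stays where it is left. The key has about 0.2 rad of play in the socket, to be taken up before the spindle follows
- socket (a point): Centre of the mouth of the square socket in the brass spindle (36 x 36 mm block in a round 54 mm recess), 25 mm below the deck, at x -60, y -260 mm in the machine's frame. Hole 19 mm square, 24 mm deep, flat-bottomed, 2.5 mm chamfer; x, y axes parallel to its sides, turning with the spindle, z up. The key fits in any of its four quarter turns
- key: Loose steel key, about 0.15 kg, standing upright in its stand, point down. Origin at the centre of its lower end, z up along the shank. Square shank 16 x 16 mm from z = 6 mm to 79 mm, ending below in a round tapered nose (10 mm across at the tip, 16 mm at z = 6 mm); above it a flat grip plate 46 mm along x, 14 mm thick along y, from z = 79 to 111 mm. The shank's sides are parallel to x and y
- stand: Black key stand fixed to the bench right of the machine: foot 70 x 70 x 6 mm, block 60 x 60 mm up to 36 mm, with a square hole 19 mm wide and 30 mm deep in which the key stands (key end 6 mm above the bench). Origin at the centre of its underside, z up. At the start the key has the same yaw
- bottle: Bystander: white closed plastic bottle, 60 mm across, 160 mm high, standing on the bench to the right; origin under its base
- sample_a: Bystander: black round mounted sample, 32 mm across, 20 mm high, lying on the deck behind the well; origin under its base
- sample_b: Bystander: an identical sample lying on the bench nearer the robot than the stand; origin under its base
Not all that is in view belongs to the job. What is meant by the key is not green, and is the larger of those in its own colour.

How it is judged (in metres and radians):
On the way, in this order (a step that is already met when the one before it is completed fails the run):
1. the tabbed cover is slid under its neighbour (value of joint cover above 0.085 m), for 0.2 s.
2. the key is fully home in the socket (horizontal distance between key and socket below 0.005 m and z of key in the frame of socket below -0.019 m and angle between key's own z axis and vertical below 0.2 rad), for 0.2 s.
3. the key has turned the spindle clockwise to its stop (all of step 2 and value of joint spindle above 1.05 rad), for 0.2 s.
At the end, for the whole second after the job is handed in: The tabbed cover is at least 85 of its 100 mm under its neighbour; the key stands at rest in the socket, its end at least 19 mm below the socket's mouth, within 5 mm of its axis and within 0.2 rad of upright; the spindle is turned clockwise to at least 1.05 rad of its 1.25 (all of step 3 and value of joint cover above 0.085 m and linear speed of key below 0.02 m/s); the robot touches nothing.
It fails at once if the bottle or a sample is pushed more than 30 mm or the bottle knocked over (distance of any of bottle, sample_a, sample_b from where it was at the start of the episode above 0.03 m or angle between bottle's own z axis and vertical above 0.5 rad).
It also fails if it takes over 61 s, if anything falls off the work surface, if the arm or the gripper's body presses on something with over 40 N, if the wrist force passes 120 N, or if a joint passes its speed limit or range.

## Working session

There is one attempt and no reset: what is moved stays moved. The work goes in short steps, Python scripts to look and compute and a tool call to move; the robot and the scene stay as the last step left them, time stands still between calls to the robot, and variables do not carry over. Pictures are saved under pics/ and viewed, and the job is handed in when it is done.

Besides the shell and the picture viewer there is one more tool, called after "Call:" by a JSON object that holds its "api" and its "payload", one argument or row to a line. carry_out: Moves the arm, as the interface text tells. Its arguments: {"type":"object","properties":{"targets":{"type":"array","items":{"type":"array"}},"jaw":{"type":"number"},"squeeze":{"type":"number"}},"required":["targets"]}

```bash
ls; mkdir -p pics; cat > h.py <<'E'
import numpy as np,cv2
from scipy.spatial.transform import Rotation as R
from cell import env
def save(n,img,crop=None,s=1):
    if crop: x0,y0,x1,y1=crop; img=img[y0:y1,x0:x1]
    img=cv2.resize(img,None,fx=s,fy=s,interpolation=cv2.INTER_CUBIC)
    cv2.imwrite('pics/'+n+'.png',img[:,:,::-1])
def cam(name):
    c=env.get_calibration(name)
    if 'R' in c: return c,np.array(c['R']),np.array(c['t'])
    o=env.get_obs(); T=np.eye(4); T[:3,:3]=R.from_euler('xyz',o['tool_rot'],degrees=True).as_matrix(); T[:3,3]=o['tool_pos']
    M=np.linalg.inv(T@np.array(c['hand_eye'])); return c,M[:3,:3],M[:3,3]
def proj(name,X,cc=None):
    c,r,t=cc or cam(name); p=np.atleast_2d(X)@r.T+t
    return np.c_[c['fx']*p[:,0]/p[:,2]+c['cx'],c['fy']*p[:,1]/p[:,2]+c['cy']]
def ray(name,uv,z,cc=None):
    c,r,t=cc or cam(name); d=r.T@np.array([(uv[0]-c['cx'])/c['fx'],(uv[1]-c['cy'])/c['fy'],1]); o=-r.T@t
    return o+d*(z-o[2])/d[2]
E
python3 - <<'E'
from h import *
for n in ['scene','top','wrist']:
    im=env.read_camera(n); save(n+'0',im,s=1.5)
    c=env.get_calibration(n); print(n,c)
print(env.get_obs())
E
```

```text
pics
scene {'fx': 375.11535881677094, 'fy': 375.11535881677094, 'cx': 257.1795445328296, 'cy': 195.6417836865654, 'R': array([[ 0.86304445,  0.50496955, -0.01264982],
       [ 0.28974235, -0.51540206, -0.80648006],
       [-0.41376762,  0.69236295, -0.59112596]]), 't': array([-0.38148518, -0.10666878,  1.2461511 ])}
top {'fx': 367.20227318122517, 'fy': 367.20227318122517, 'cx': 257.78557497048746, 'cy': 185.4743655165184, 'R': array([[ 0.01500398, -0.99988436, -0.00247971],
       [-0.99832836, -0.0148421 , -0.05585879],
       [ 0.05581553,  0.00331367, -0.9984356 ]]), 't': array([-0.10383577,  0.51902961,  1.12646994])}
wrist {'fx': 318.25459287237663, 'fy': 318.25459287237663, 'cx': 258.7812544316886, 'cy': 189.85668388340738, 'hand_eye': array([[ 9.99999428e-01, -7.58854978e-04,  7.53582386e-04,
        -1.47512199e-03],
       [-9.30817114e-04, -2.70605716e-01,  9.62689815e-01,
        -1.62243356e-01],
       [-5.26618257e-04, -9.62689966e-01, -2.70606267e-01,
         7.47356625e-02],
       [ 0.00000000e+00,  0.00000000e+00,  0.00000000e+00,
         1.00000000e+00]])}
{'time_s': 0.15, 'qpos': array([-66.17149905,  18.42795784,  -4.01575563,  83.15866759,
         1.29430062,  78.54090583,  -3.26209549]), 'joint_velocities': array([ 0.00688722, -0.13806578, -0.07708575, -0.15708879,  0.12260215,
        0.05968692,  0.12475303]), 'effort': array([-2.75071907e-04, -4.91796148e+01, -4.04808791e-01, -3.12873602e+01,
       -6.38470869e-02,  4.04570054e-02,  1.13524870e-04]), 'tool_pos': array([0.25406504, 0.59783726, 0.22172961]), 'tool_rot': array([-9.00043253e+01,  8.23526530e-02,  6.69788632e+01]), 'force': array([ 0.03440039,  0.15984719, -0.04965634]), 'wrist_torque': array([0.0273935 , 0.03530379, 0.02496119]), 'grip_width': 0.08706394387107186}
```

View pics/scene0.png

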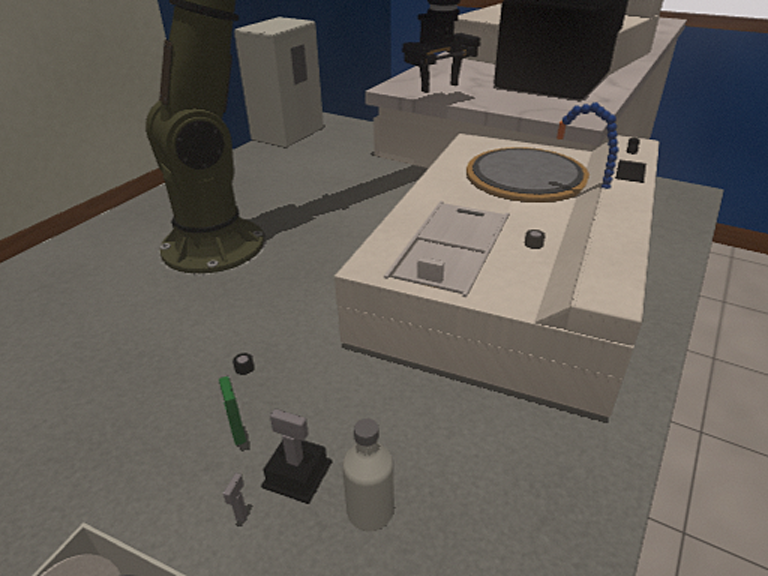

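View pics/top0.png

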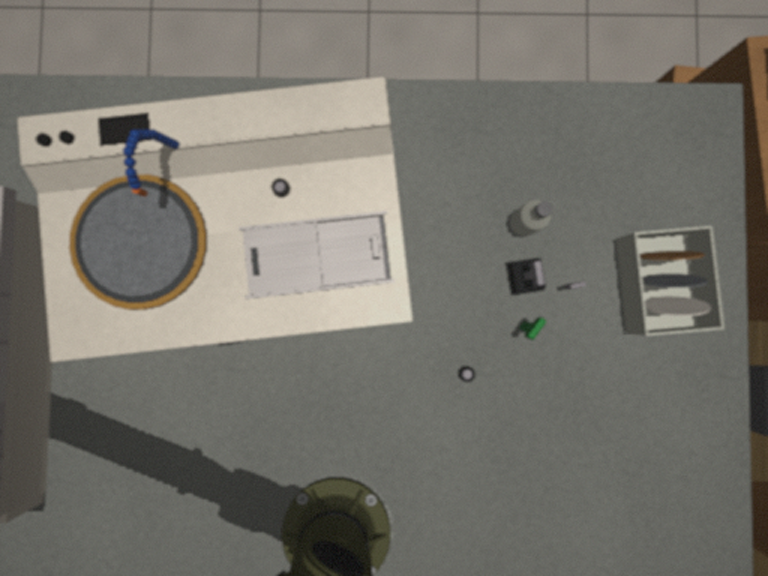

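View pics/wrist0.png

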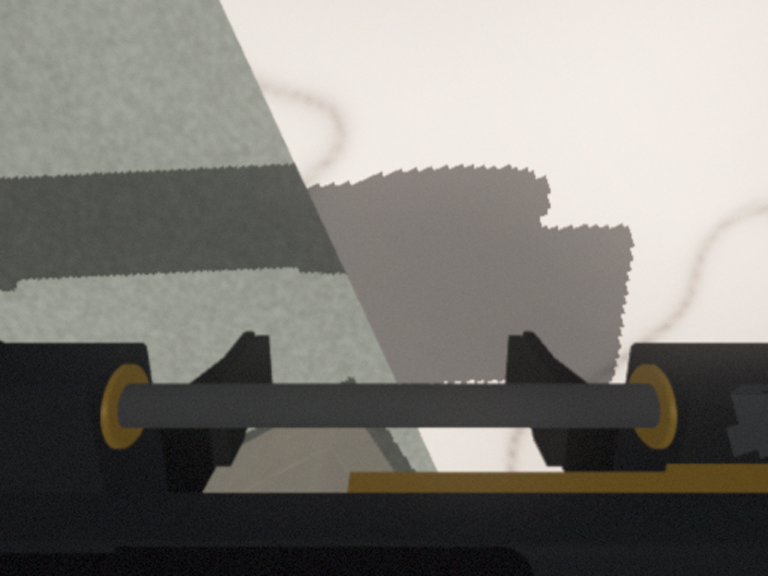

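The grey key candidates are the one in the stand, at about (290,430) in the 1.5x scene picture, and a smaller grey one beside it at (235,498). There is also a green one at (232,410). By the description it should be the one in the stand. I'll check that in close crops and measure.

```bash
python3 - <<'E'
from h import *
s=env.read_camera('scene'); t=env.read_camera('top')
np.save('s.npy',s);np.save('t.npy',t)
a=cv2.resize(s[225:355,135:275],None,fx=5,fy=5,interpolation=cv2.INTER_CUBIC)[:,:,::-1]; cv2.imwrite('pics/sk.png',a[:600])
save('tk',t,(310,120,410,270),4)
save('tt',t,(150,130,280,220),6)
save('st',s,(215,120,400,290),3.5)
for cm in ['scene','top']:
    for l in ['key','stand','tab','sample_a','bottle','machine','cover']:
        for d in env.outline_of(cm,l)[:3]:
            m=d['mask'];ys,xs=np.nonzero(m); print(cm,l,round(d['p'],2),np.round(d['xy'],1),m.sum(),(xs.min(),ys.min(),xs.max(),ys.max()))
E
```

```text
scene key 0.79 [195.  287.9] 589 (np.int64(181), np.int64(273), np.int64(205), np.int64(310))
scene key 0.58 [156.9 273. ] 350 (np.int64(146), np.int64(251), np.int64(163), np.int64(295))
scene key 0.54 [159.9 328. ] 290 (np.int64(150), np.int64(315), np.int64(164), np.int64(347))
scene stand 0.61 [197.4 314.8] 1167 (np.int64(175), np.int64(294), np.int64(220), np.int64(335))
scene tab 0.82 [294.  173.3] 1383 (np.int64(263), np.int64(160), np.int64(322), np.int64(194))
scene sample_a 0.55 [162.8 242. ] 162 (np.int64(156), np.int64(235), np.int64(169), np.int64(249))
scene cover 0.89 [294.7 176.1] 1368 (np.int64(263), np.int64(160), np.int64(321), np.int64(195))
top key 0.65 [352.7 217.9] 124 (np.int64(347), np.int64(213), np.int64(362), np.int64(225))
top key 0.44 [357.3 183.8] 159 (np.int64(350), np.int64(173), np.int64(362), np.int64(190))
top stand 0.77 [343.6 185.5] 335 (np.int64(338), np.int64(173), np.int64(361), np.int64(195))
top tab 0.65 [232.2 167.4] 1785 (np.int64(211), np.int64(144), np.int64(256), np.int64(189))
top sample_a 0.48 [185.4 126.1] 113 (np.int64(181), np.int64(119), np.int64(192), np.int64(130))
top sample_a 0.41 [309.5 248.9] 72 (np.int64(306), np.int64(245), np.int64(314), np.int64(254))
top bottle 0.91 [355.1 144.8] 524 (np.int64(339), np.int64(132), np.int64(367), np.int64(157))
top machine 0.62 [146.1 145.9] 39875 (np.int64(12), np.int64(51), np.int64(273), np.int64(240))
top cover 0.85 [231.8 170.9] 1769 (np.int64(211), np.int64(145), np.int64(257), np.int64(189))
```

View pics/sk.png

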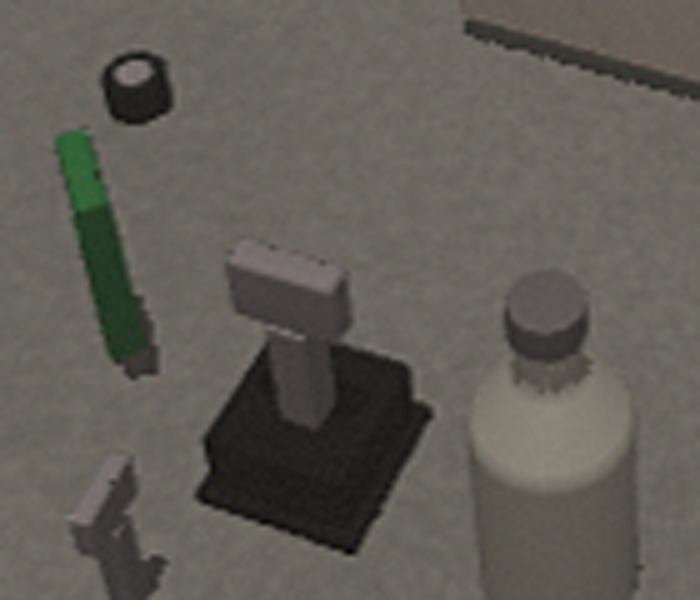

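View pics/tk.png

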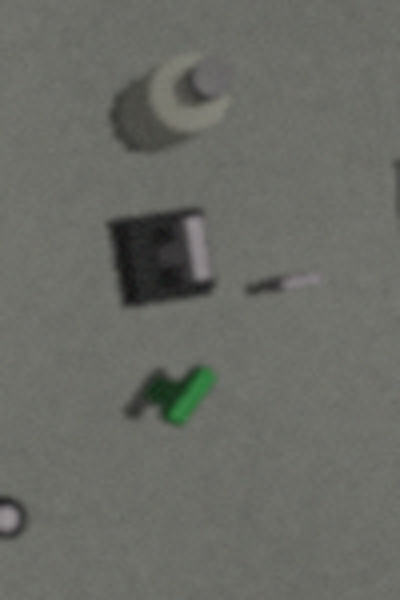

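View pics/tt.png

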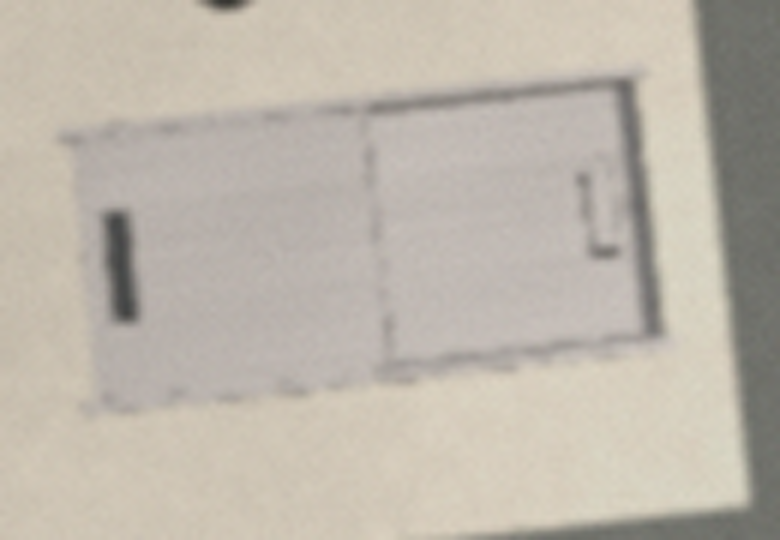

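View pics/st.png

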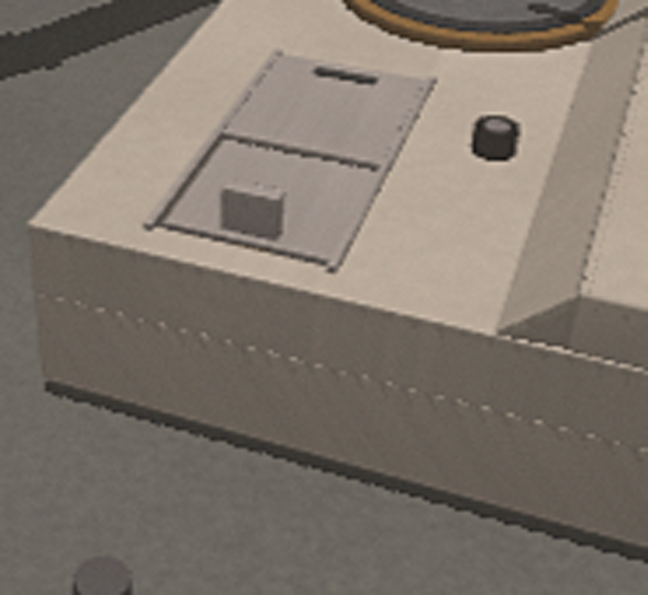

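```bash
cat > fit.py <<'E'
from h import *
from scipy.optimize import least_squares
C={n:cam(n) for n in ['scene','top']}
def cv(p,s,o): return (np.array(p)+.5)/s-.5+np.array(o)
st=lambda *p:cv(p,3.5,(215,120)); tt=lambda *p:cv(p,6,(150,130)); tk=lambda *p:cv(p,4,(310,120)); sk=lambda *p:cv(p,5,(135,225)); f=lambda *p:cv(p,1.5,(0,0))
M=[('scene',(-200,-330,150),st(30,227)),('scene',(-120,-300,155),st(148,227)),('scene',(0,-300,155),st(333,268)),('scene',(0,-40,155),st(434,80)),('scene',(-120,-40,155),st(278,55)),('scene',(110,-330,150),st(498,333)),
('top',(-200,-330,150),tt(750,505)),('top',(0,-300,155),tt(640,72)),('top',(-120,-300,155),tt(662,340)),('top',(0,-40,155),tt(65,137)),('top',(-120,-40,155),tt(90,408)),('top',(240,-330,195),f(385,77)),('top',(240,330,195),f(18,117)),('top',(-200,330,150),f(51,361))]
S=[('scene',(-35,-35,0),sk(197,499)),('scene',(-35,-35,0),sk(197,499))]
def fit(L,x0):
    def res(x,raw=False):
        c,s=np.cos(x[2]),np.sin(x[2]); o=[]
        for n,p,uv in L:
            p=np.array(p)/1e3; X=np.array([c*p[0]-s*p[1]+x[0],s*p[0]+c*p[1]+x[1],p[2]])
            o.append(proj(n,X,C[n])[0]-uv)
        return np.array(o) if raw else np.ravel(o)
    r=least_squares(res,x0,loss='soft_l1'); return r.x,res(r.x,True)
def W(x,p):
    p=np.array(p)/1e3;c,s=np.cos(x[2]),np.sin(x[2]);return np.array([c*p[0]-s*p[1]+x[0],s*p[0]+c*p[1]+x[1],p[2]])
if __name__=='__main__':
    x,r=fit(M,[.55,.2,.1]); print('machine',x[:2],np.degrees(x[2]));print(np.round(r,1))
    for k,p in dict(socket=(-60,-260,125),tabnom=(-60,-270,182),wheel=(0,150,165)).items(): print(k,W(x,p),proj('scene',W(x,p),C['scene'])[0],proj('top',W(x,p),C['top'])[0])
    # tab: top edges. scene tab top front: 
    for y in (-290,-280,-270,-260,-250): print(y,[np.round(proj(n,W(x,(-60,y,182)),C[n])[0],1) for n in C])
    # stand
    for nm,x0 in (('s',[.5,-.35,.1]),):
        T=[('top',(-35,35,0),tk(125,306)),('top',(35,35,0),tk(108,222)),('top',(-35,-35,0),tk(214,292)),
           ('scene',(-35,-35,0),sk(353,553))]
        S=[('top',(-35,35,0),tk(125,306)),('top',(35,35,0),tk(108,222)),('top',(-35,-35,0),tk(214,294)),
        ]
        y,r=fit(S,x0); print('stand top only',y,np.degrees(y[2]),np.round(r,1).tolist())
        for p in [(a,b,0) for a in (-35,35) for b in (-35,35)]+[(a,b,36) for a in (-30,30) for b in (-30,30)]+[(a,b,117) for a in (-23,23) for b in (-7,7)]:
            q=W(y,p); u=proj('scene',q,C['scene'])[0]; v=proj('top',q,C['top'])[0]
            print(p,'sk',np.round((u-[135,225]+.5)*5-.5),'tk',np.round((v-[310,120]+.5)*4-.5))
E
python3 fit.py
```

```text
machine [0.59286229 0.20844247] 7.279353537395616
[[-0.1 -0.4]
 [ 2.7 -1.6]
 [-0.3 -1.9]
 [-1.7 -0.1]
 [ 1.  -0.5]
 [-0.5  1.1]
 [ 0.3  0.1]
 [-0.5  0.8]
 [ 0.7 -0.4]
 [ 1.   0.5]
 [ 1.1 -1.1]
 [ 0.3 -1.2]
 [-1.4 -0.5]
 [-0.2  0.5]]
socket [ 0.56628975 -0.05706441  0.125     ] [289.26632004 189.80087675] [244.0685694 166.8317844]
tabnom [ 0.56755682 -0.06698381  0.182     ] [288.77539627 171.80558001] [246.95417248 164.12760957]
wheel [0.57385622 0.35723349 0.165     ] [351.75368262 112.23737866] [ 90.66115046 160.23516359]
-290 [array([285.8, 176.3]), array([254.4, 163.3])]
-280 [array([287.3, 174. ]), array([250.7, 163.7])]
-270 [array([288.8, 171.8]), array([247. , 164.1])]
-260 [array([290.2, 169.6]), array([243.2, 164.5])]
-250 [array([291.6, 167.5]), array([239.5, 165. ])]
stand top only [ 0.5307551  -0.38538591  0.18681293] 10.703592342995323 [[0.0, 0.6], [0.2, -0.3], [-0.3, -0.2]]
(-35, -35, 0) sk [202. 508.] tk [213. 293.]
(-35, 35, 0) sk [285. 372.] tk [125. 308.]
(35, -35, 0) sk [362. 560.] tk [196. 206.]
(35, 35, 0) sk [436. 417.] tk [109. 221.]
(-30, -30, 36) sk [207. 445.] tk [219. 286.]
(-30, 30, 36) sk [280. 329.] tk [141. 300.]
(30, -30, 36) sk [347. 489.] tk [204. 209.]
(30, 30, 36) sk [413. 367.] tk [127. 222.]
(-23, -7, 117) sk [224. 265.] tk [218. 277.]
(-23, 7, 117) sk [242. 237.] tk [198. 281.]
(23, -7, 117) sk [336. 296.] tk [206. 213.]
(23, 7, 117) sk [353. 268.] tk [186. 217.]
```

The crops show the key I want standing in the black stand: grip top at about sk(290,262), stand centre predicted at (0.531,-0.385), yaw about 10.7°. The loose grey one is visibly smaller, and the green one is excluded. Next I'll plan a hover beside the tab.

```bash
cat >> h.py <<'E'
def plan(wps,start=None,step=45,ang=8):
    """wps: list of (x,y,z,psi) in m,deg from current commanded pose; prints rows in tool frame (psi tool, y down)"""
    if start is None:
        o=env.get_obs(); start=(*o['tool_pos'],o['tool_rot'][2])
    p=np.array(start[:3]);a=start[3];rows=[]
    for w in wps:
        q=np.array(w[:3]);b=w[3]; n=int(max(1,np.ceil(np.linalg.norm(q-p)*1e3/step),np.ceil(abs(b-a)/ang)))
        P=p.copy();
        for i in range(n):
            tgt=p+(q-p)*(i+1)/n; c,s=np.cos(np.radians(a)),np.sin(np.radians(a)); d=(tgt-P)*1e3
            sh=np.round([c*d[0]+s*d[1],-d[2],-s*d[0]+c*d[1]],1); turn=round(-(b-a)/(n-i),2)
            rows.append([sh.tolist(),[0,turn,0]])
            P=P+np.array([c*sh[0]-s*sh[2],s*sh[0]+c*sh[2],-sh[1]])/1e3; a-=turn
        p=P
    print(len(rows))
    for i in range(0,len(rows),12): print(str(rows[i:i+12]).replace(' ',''))
    return rows
E
python3 - <<'E'
from h import *
from fit import W,fit,M
x,_=fit(M,[.55,.2,.1]); np.save('m.npy',x)
a=W(x,(-60,-320,300)); print(a)
plan([(*(np.array([.254,.598,.3])*.5+a*.5),37),(*a,7.3)])
E
```

```text
[ 0.57389218 -0.11658082  0.3       ]
18
[[[-29.6,-8.6,-31.9],[0,np.float64(3.33),0]],[[-27.7,-8.6,-33.5],[0,np.float64(3.33),0]],[[-25.8,-8.6,-35.1],[0,np.float64(3.33),0]],[[-23.6,-8.6,-36.5],[0,np.float64(3.33),0]],[[-21.5,-8.6,-37.8],[0,np.float64(3.33),0]],[[-19.2,-8.6,-39.1],[0,np.float64(3.33),0]],[[-17.0,-8.6,-40.0],[0,np.float64(3.33),0]],[[-14.6,-8.6,-41.0],[0,np.float64(3.33),0]],[[-12.2,-8.6,-41.8],[0,np.float64(3.34),0]],[[-9.7,0.0,-42.4],[0,np.float64(3.3),0]],[[-7.2,0.0,-42.9],[0,np.float64(3.3),0]],[[-4.8,0.0,-43.2],[0,np.float64(3.3),0]]]
[[[-2.2,0.0,-43.5],[0,np.float64(3.3),0]],[[0.2,0.0,-43.5],[0,np.float64(3.3),0]],[[2.7,0.0,-43.4],[0,np.float64(3.3),0]],[[5.3,0.0,-43.1],[0,np.float64(3.3),0]],[[7.7,0.0,-42.8],[0,np.float64(3.3),0]],[[10.2,0.0,-42.3],[0,np.float64(3.3),0]]]
```

Call:
{"api": "carry_out", "payload": {
  "targets": [
    [[-30,-9,-32],[0,3.3,0]],
    [[-28,-9,-33],[0,3.3,0]],
    [[-26,-9,-35],[0,3.3,0]],
    [[-24,-9,-37],[0,3.3,0]],
    [[-21,-9,-38],[0,3.3,0]],
    [[-19,-9,-39],[0,3.3,0]],
    [[-17,-9,-40],[0,3.3,0]],
    [[-15,-9,-41],[0,3.3,0]],
    [[-12,-9,-42],[0,3.3,0]],
    [[-10,0,-42],[0,3.3,0]],
    [[-7,0,-43],[0,3.3,0]],
    [[-5,0,-43],[0,3.3,0]]
  ],
  "jaw": 0
}}

```text
time_s: 2.15
tool_pos: [0.4684, 0.1197, 0.304]
tool_rot: [-90.0, -0.1, 27.2]
force: [0.8, -0.2, 0.1]
grip_width: 0.0027
```

Call:
{"api": "carry_out", "payload": {
  "targets": [
    [[-2,0,-43],[0,3.3,0]],
    [[0,0,-43],[0,3.3,0]],
    [[3,0,-43],[0,3.3,0]],
    [[5,0,-43],[0,3.3,0]],
    [[8,0,-43],[0,3.3,0]],
    [[10,0,-42],[0,3.3,0]],
    [[0,0,0],[0,0,0]]
  ]
}}

```text
time_s: 2.85
tool_pos: [0.5754, -0.1221, 0.3033]
tool_rot: [-90.3, 0.0, 7.0]
force: [-0.3, -1.5, 0.2]
grip_width: 0.0003
```

```bash
python3 - <<'E'
from h import *
o=env.get_obs();print(o['time_s'],o['tool_pos'],o['tool_rot'],o['qpos'])
w=env.read_camera('wrist');np.save('w1.npy',w);save('w1',w,s=1.5)
x=np.load('m.npy')
from fit import W
for p in [(-60,-278,182),(-120,-300,155),(0,-300,155),(-60,-260,125)]: print(p,proj('wrist',W(x,p))*1.5)
E
```

```text
2.85 [ 0.57544612 -0.1220761   0.30334877] [-9.02904977e+01  2.82862656e-02  6.96191027e+00] [-22.9157109   10.22927074  37.32810332  86.21591621  -5.91825213
  85.56410997  21.38385286]
(-60, -278, 182) [[388.66267787 202.23035548]]
(-120, -300, 155) [[297.05544162 231.93358737]]
(0, -300, 155) [[480.27592273 231.67810133]]
(-60, -260, 125) [[388.55112616 167.3565465 ]]
```

View pics/w1.png

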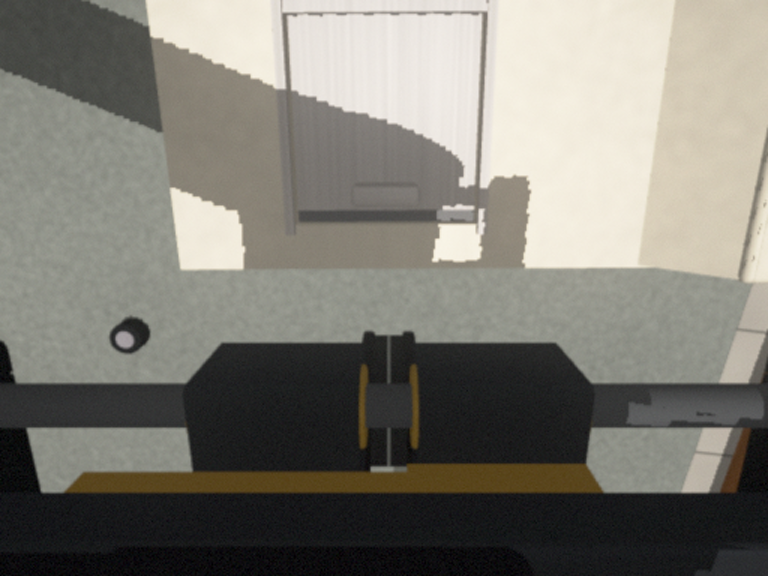

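The wrist view shows the tab at (385,195) and a roughly 8 mm gap at rows 210–221, so the cover is already slightly open. The fingers are at column 388, in line with the tab. I'll descend and push.

Call:
{"api": "carry_out", "payload": {
  "targets": [
    [[-1,46,0],[0,0,0]],
    [[-1,46,0],[0,0,0]],
    [[0,46,0],[0,0,0]],
    [[0,0,12],[0,0,0]],
    [[0,0,10],[0,0,0]],
    [[0,0,10],[0,0,0]],
    [[0,0,10],[0,0,0]],
    [[0,0,10],[0,0,0]]
  ]
}}

```text
time_s: 3.7
tool_pos: [0.5679, -0.0627, 0.1681]
tool_rot: [-90.0, -0.3, 7.6]
force: [0.4, -2.3, 1.6]
grip_width: 0.0006
```

Call:
{"api": "carry_out", "payload": {
  "targets": [
    [[0,0,10],[0,0,0]],
    [[0,0,10],[0,0,0]],
    [[0,0,10],[0,0,0]],
    [[0,0,10],[0,0,0]],
    [[0,0,10],[0,0,0]],
    [[0,0,10],[0,0,0]],
    [[0,0,0],[0,0,0]]
  ]
}}

```text
time_s: 4.4
tool_pos: [0.558, -0.0021, 0.1653]
tool_rot: [-90.0, 0.1, 7.7]
force: [0.3, -0.5, -0.6]
grip_width: 0.0003
```

```bash
python3 - <<'E'
from h import *
o=env.get_obs();print(o['time_s'],o['tool_pos'],o['tool_rot'],o['force'])
x=np.load('m.npy');d=o['tool_pos'][:2]-x[:2];c,s=np.cos(x[2]),np.sin(x[2]);print('mach',c*d[0]+s*d[1],-s*d[0]+c*d[1])
save('w2',env.read_camera('wrist'),s=1.5)
save('t2',env.read_camera('top'),(150,130,280,220),6)
E
```

```text
4.4 [ 0.55795349 -0.00214535  0.16528627] [-8.99558193e+01  5.65895730e-02  7.69381824e+00] [ 0.32289907 -0.49645443 -0.63957263]
mach -0.06131043064123186 -0.20446731440689353
```

View pics/w2.png

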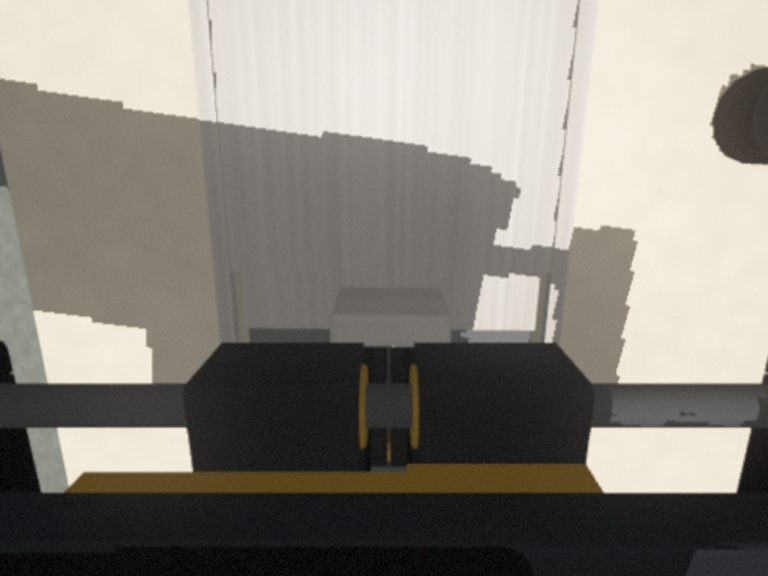

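The tab is right in front of the fingers at (390,315) and the cover has slid most of the way. I'll keep pushing gently towards the stop.

Call:
{"api": "carry_out", "payload": {
  "targets": [
    [[0,0,4],[0,0,0]],
    [[0,0,4],[0,0,0]],
    [[0,0,0],[0,0,0]]
  ]
}}

```text
time_s: 4.8
tool_pos: [0.5576, -0.0018, 0.1653]
tool_rot: [-90.4, 0.0, 7.3]
force: [1.1, -10.5, -1.5]
grip_width: 0.0007
```

Call:
{"api": "carry_out", "payload": {
  "targets": [
    [[0,0,3],[0,0,0]],
    [[0,0,3],[0,0,0]],
    [[0,0,0],[0,0,0]]
  ]
}}

```text
time_s: 5.1
tool_pos: [0.5575, -0.0017, 0.1654]
tool_rot: [-90.8, -0.0, 7.1]
force: [3.3, -19.6, -1.8]
grip_width: 0.0004
```

Call:
{"api": "carry_out", "payload": {
  "targets": [
    [[0,0,3],[0,0,0]],
    [[0,0,0],[0,0,0]]
  ]
}}

```text
time_s: 5.3
tool_pos: [0.5575, -0.0017, 0.1655]
tool_rot: [-91.0, -0.1, 7.0]
force: [5.6, -24.9, -2.1]
grip_width: 0.0005
```

The cover is at its stop: the force rises to 25 N with no more motion. I'll back off and look at the socket.

Call:
{"api": "carry_out", "payload": {
  "targets": [
    [[0,0,-30],[0,0,0]],
    [[0,-45,-5],[0,0,0]],
    [[0,-15,-42],[0,0,0]],
    [[0,-15,-42],[0,0,0]],
    [[0,-10,-3],[0,0,0]],
    [[0,0,0],[0,0,0]],
    [[0,0,0],[0,0,0]]
  ],
  "jaw": 1
}}

```text
time_s: 6.0
tool_pos: [0.5722, -0.1064, 0.2498]
tool_rot: [-89.9, 0.0, 7.6]
force: [0.6, 1.2, -0.3]
grip_width: 0.0484
```

```bash
python3 - <<'E'
from h import *
from fit import W
o=env.get_obs();print(o['time_s'],o['tool_pos'],o['tool_rot'],o['force'],o['joint_velocities'].max())
w=env.read_camera('wrist');np.save('w3.npy',w);save('w3',w,(100,40,420,240),2.5)
T=cam('wrist');np.save('T3.npy',np.array([T],dtype=object),allow_pickle=True)
x=np.load('m.npy')
for p in [(-60,-260,125),(-120,-300,155),(0,-300,155)]: print(p,(proj('wrist',W(x,p))-[100,40]+.5)*2.5)
E
```

```text
6.0 [ 0.5721502  -0.1063651   0.24983261] [-8.99107832e+01  4.28849209e-02  7.64868059e+00] [ 0.59069173  1.24331969 -0.25462557] 1.0015062716449206
(-60, -260, 125) [[404.66022218 223.78478751]]
(-120, -300, 155) [[223.67755435 352.17733103]]
(0, -300, 155) [[584.62770572 354.69202931]]
```

View pics/w3.png

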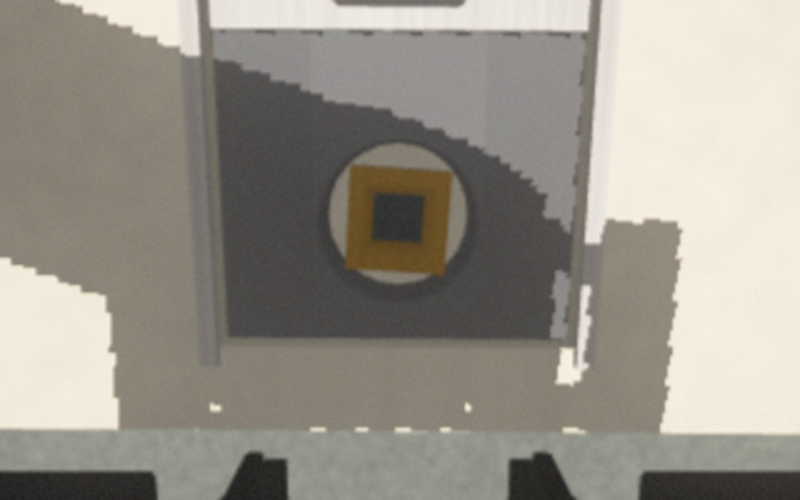

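```bash
python3 - <<'E'
from h import *
w=np.load('w3.npy').astype(int)
T=cam('wrist')
# segment brass
m=((w[...,0]-w[...,2])>60).astype(np.uint8); m[:85]=0; m[160:]=0; m[:,:220]=0;m[:,300:]=0
m=cv2.morphologyEx(m,cv2.MORPH_OPEN,np.ones((3,3)))
cs,_=cv2.findContours(m,cv2.RETR_CCOMP,cv2.CHAIN_APPROX_NONE)
for c in cs:
    if cv2.contourArea(c)<80: continue
    r=cv2.minAreaRect(c); b=cv2.boxPoints(r); P=np.array([ray('wrist',q,.125,T) for q in b])
    print(cv2.contourArea(c),r,'ctr',ray('wrist',r[0],.125,T),'sides',np.linalg.norm(np.roll(P,-1,0)-P,axis=1))
    e=np.roll(P,-1,0)-P; print('yaw',np.degrees(np.arctan2(e[:,1],e[:,0]))%90)
x=np.load('m.npy');print(np.degrees(x[2]))
B=[(351,166),(451,172),(444,273),(346,269)]
P=np.array([ray('wrist',(np.array(q)+.5)/2.5-.5+[100,40],.125,T) for q in B]);e=np.roll(P,-1,0)-P
print(P.mean(0),np.linalg.norm(e,axis=1),np.degrees(np.arctan2(e[:,1],e[:,0]))%90)
# hole
H=[(374,194),(424,195),(423,242),(372,240)]
P=np.array([ray('wrist',(np.array(q)+.5)/2.5-.5+[100,40],.122,T) for q in H]);e=np.roll(P,-1,0)-P
print('hole',P.mean(0),np.linalg.norm(e,axis=1),np.degrees(np.arctan2(e[:,1],e[:,0]))%90)
# rims yaw: left rim outer line, right
for a,b in (((203,365),(181,0)),((227,336),(570,340)),((212,30),(586,33))):
    A=[ray('wrist',(np.array(q)+.5)/2.5-.5+[100,40],.15,T) for q in (a,b)]; d=A[1]-A[0]; print(A,np.degrees(np.arctan2(d[1],d[0])))
E
```

```text
1443.0 ((258.667236328125, 127.65690612792969), (38.87397766113281, 39.51992416381836), 3.3664608001708984) ctr [ 0.5637573 -0.0562088  0.125    ] sides [0.03450397 0.03393334 0.03456503 0.03506188]
yaw [3.32277447 4.42286806 5.19540375 4.31783201]
661.0 ((258.5, 127.5), (29.0, 27.0), 0.0) ctr [ 0.56359197 -0.05609283  0.125     ] sides [0.0235822  0.02544179 0.02358096 0.02601777]
yaw [6.96983448 7.68425759 8.36930685 7.68667466]
7.279353537395616
[ 0.56400342 -0.05651858  0.125     ] [0.03496132 0.03540784 0.03540769 0.03601857] [4.35949106 4.61725582 5.34659536 3.91117772]
hole [ 0.56398922 -0.05571646  0.122     ] [0.0177841  0.01657931 0.01843173 0.01623193] [6.56603577 6.94231227 5.45978111 4.67612343]
[array([ 0.50442964, -0.11129929,  0.15      ]), array([0.4900161 , 0.00178434, 0.15      ])] 97.26370252920243
[array([ 0.51175124, -0.100112  ,  0.15      ]), array([ 0.62654564, -0.08600624,  0.15      ])] 7.005298885806604
[array([ 0.49989595, -0.00534954,  0.15      ]), array([0.61302291, 0.00904862, 0.15      ])] 7.2532876366854975
```

The socket sits at crop (398,219), about (0.564,-0.056), block yaw about 4.5° and side about 35 mm, which agrees with the machine fit. Now to the key.

```bash
python3 - <<'E'
from h import *
o=env.get_obs()
plan([(.472,-.397,.26,-79.3)],start=(*o['tool_pos'],o['tool_rot'][2]))
E
```

```text
11
[[[-12.6,-1.0,-25.0],[0,np.float64(7.91),0]],[[-9.0,-0.9,-26.5],[0,np.float64(7.91),0]],[[-5.2,-1.0,-27.5],[0,np.float64(7.91),0]],[[-1.5,-0.9,-27.9],[0,np.float64(7.91),0]],[[2.5,-1.0,-27.9],[0,np.float64(7.91),0]],[[6.2,-0.9,-27.3],[0,np.float64(7.91),0]],[[10.0,-1.0,-26.2],[0,np.float64(7.91),0]],[[13.4,-1.0,-24.5],[0,np.float64(7.91),0]],[[16.7,-0.9,-22.5],[0,np.float64(7.91),0]],[[19.6,-1.0,-19.9],[0,np.float64(7.91),0]],[[22.2,-0.9,-17.1],[0,np.float64(7.91),0]]]
```

Call:
{"api": "carry_out", "payload": {
  "targets": [
    [[-13,-1,-25],[0,7.9,0]],
    [[-9,-1,-26],[0,7.9,0]],
    [[-5,-1,-27],[0,7.9,0]],
    [[-2,-1,-28],[0,7.9,0]],
    [[2,-1,-28],[0,7.9,0]],
    [[6,-1,-27],[0,7.9,0]],
    [[10,-1,-26],[0,7.9,0]],
    [[13,-1,-25],[0,7.9,0]],
    [[17,-1,-23],[0,7.9,0]],
    [[20,-1,-20],[0,7.9,0]],
    [[22,-1,-17],[0,7.9,0]],
    [[0,0,0],[0,0,0]]
  ],
  "jaw": 1
}}

```text
time_s: 7.25
tool_pos: [0.4678, -0.4007, 0.2606]
tool_rot: [-90.2, -0.1, -79.7]
force: [-0.3, 0.4, 0.2]
grip_width: 0.0869
```

Call:
{"api": "carry_out", "payload": {
  "targets": [
    [[0,0,0],[0,0,0]],
    [[0,0,0],[0,0,0]]
  ]
}}

```text
time_s: 7.45
tool_pos: [0.4714, -0.3958, 0.2607]
tool_rot: [-90.0, 0.1, -79.1]
force: [-0.2, -0.2, -0.0]
grip_width: 0.0871
```

```bash
python3 - <<'E'
from h import *
o=env.get_obs();print(o['time_s'],o['tool_pos'],o['tool_rot'],o['force'],o['qpos'])
w=env.read_camera('wrist');np.save('w4.npy',w);save('w4',w,s=1.5)
from fit import W
y=[.5308,-.3854,.1868]
for p in [(a,b,117) for a in (-23,23) for b in (-7,7)]+[(a,b,36) for a in (-30,30) for b in (-30,30)]: print(p,proj('wrist',W(y,p))[0]*1.5)
E
```

```text
7.45 [ 0.4714238  -0.39584401  0.26068026] [-89.9986093    0.11719247 -79.08250627] [-0.22400179 -0.20163694 -0.01614927] [ -6.73930237  19.25058975  56.58599907  86.64995154 -16.16414801
  82.8589013  -28.67547429]
(-23, -7, 117) [399.87434839 208.69695792]
(-23, 7, 117) [377.91245389 208.62088637]
(23, -7, 117) [400.61023424 133.02339692]
(23, 7, 117) [377.71778414 132.94867088]
(-30, -30, 36) [426.21485531 205.93254791]
(-30, 30, 36) [351.66561025 205.67488583]
(30, -30, 36) [428.13097087 127.5173023 ]
(30, 30, 36) [350.31382395 127.26443818]
```

View pics/w4.png

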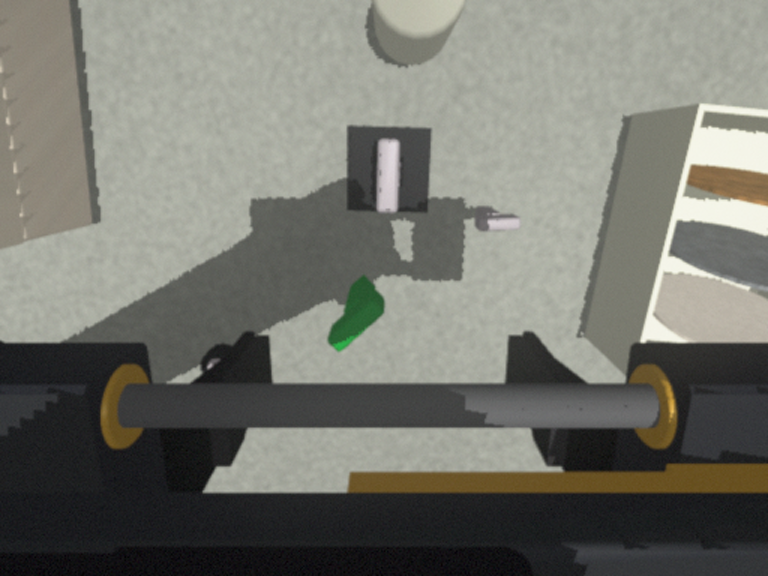

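The key's grip plate is at (388,175), rows 138–213, with the stand edges turned about 1.5° from the tool. It needs about 57.5 mm along z and 1 mm along x, with a 1.4° turn, then a descent of about 178 mm.

Call:
{"api": "carry_out", "payload": {
  "targets": [
    [[0.5,0,29],[0,0.7,0]],
    [[0.5,0,28.5],[0,0.7,0]],
    [[0,40,0],[0,0,0]],
    [[0,40,0],[0,0,0]],
    [[0,40,0],[0,0,0]],
    [[0,0,0],[0,0,0]]
  ]
}}

```text
time_s: 8.1
tool_pos: [0.5251, -0.384, 0.1356]
tool_rot: [-90.4, 0.5, -80.5]
force: [-0.4, 1.2, -0.2]
grip_width: 0.0874
```

```bash
python3 - <<'E'
from h import *
o=env.get_obs();print(o['time_s'],o['tool_pos'],o['tool_rot'],o['force'])
save('w5',env.read_camera('wrist'),s=1.5)
print(proj('wrist',np.array([.528,-.3858,.117]))*1.5)
E
```

```text
8.1 [ 0.52512235 -0.38403638  0.13560301] [-90.40945876   0.46501552 -80.54949532] [-0.43070045  1.17609342 -0.19178087]
[[387.05983796 329.86000411]]
```

View pics/w5.png

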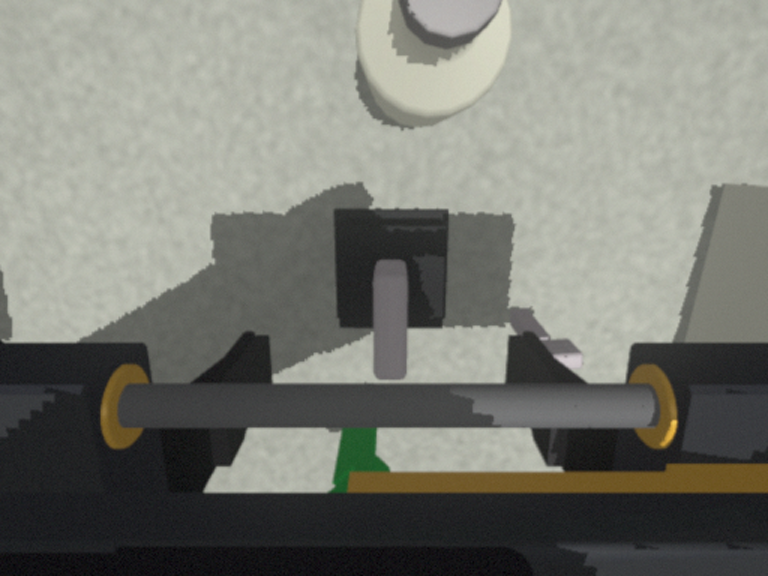

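Call:
{"api": "carry_out", "payload": {
  "targets": [
    [[0,20,2],[0,0,0]],
    [[0,20,0],[0,0,0]],
    [[0,14,0],[0,0,0]],
    [[0,0,0],[0,0,0]],
    [[0,0,0],[0,0,0]]
  ]
}}

```text
time_s: 8.65
tool_pos: [0.5296, -0.3889, 0.0891]
tool_rot: [-89.9, -0.1, -80.7]
force: [0.8, 0.7, -1.0]
grip_width: 0.0868
```

```bash
python3 - <<'E'
from h import *
o=env.get_obs();print(o['time_s'],o['tool_pos'],o['tool_rot'],o['force'])
save('w6',env.read_camera('wrist'),s=1.5)
E
```

```text
8.65 [ 0.52962743 -0.38890085  0.08906601] [-8.99153556e+01 -6.40349408e-02 -8.06971973e+01] [ 0.76702313  0.65635404 -0.95092111]
```

View pics/w6.png

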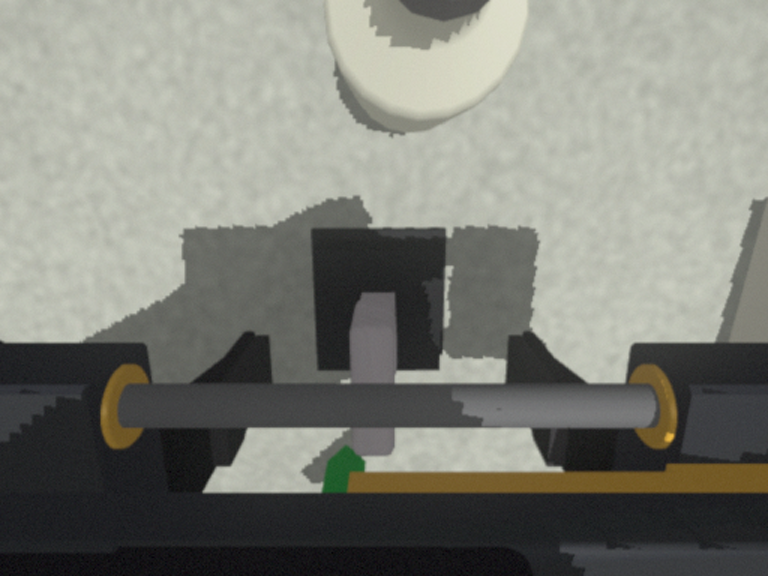

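```bash
python3 - <<'E'
from h import *
c=env.get_calibration('wrist');H=np.linalg.inv(np.array(c['hand_eye']))
for z in (-23,-10,0,23):
    p=H@np.array([0,-.028,z/1e3,1]);print(z,1.5*(c['fx']*p[0]/p[2]+c['cx']),1.5*(c['fy']*p[1]/p[2]+c['cy']))
o=env.get_obs();print(o['tool_pos'],o['tool_rot'])
E
```

```text
-23 386.0679563182505 456.5337914240405
-10 385.9977181122109 421.04258613832906
0 385.9414406743758 392.60572517936464
23 385.8039398644552 323.1268795907792
[ 0.52973512 -0.38913009  0.08929418] [-8.98904357e+01 -8.85264893e-02 -8.07047020e+01]
```

The plate is centred along z, but it sits 3.4 mm off along x. I'll correct that, lower and grip.

Call:
{"api": "carry_out", "payload": {
  "targets": [
    [[-3.5,4,0],[0,0,0]],
    [[0,3,0],[0,0,0]],
    [[0,0,0],[0,0,0]]
  ]
}}

```text
time_s: 9.0
tool_pos: [0.5283, -0.3846, 0.0803]
tool_rot: [-90.0, 0.0, -80.7]
force: [-1.1, 1.2, -0.3]
grip_width: 0.0868
```

Call:
{"api": "carry_out", "payload": {
  "targets": [
    [[0,0,0],[0,0,0]],
    [[0,0,0],[0,0,0]],
    [[0,0,0],[0,0,0]],
    [[0,0,0],[0,0,0]],
    [[0,0,0],[0,0,0]],
    [[0,0,0],[0,0,0]],
    [[0,0,0],[0,0,0]],
    [[0,0,0],[0,0,0]]
  ],
  "jaw": 0,
  "squeeze": 40
}}

```text
time_s: 9.8
tool_pos: [0.5283, -0.385, 0.0805]
tool_rot: [-90.0, 0.0, -80.7]
force: [0.2, 0.7, 0.2]
grip_width: 0.031
```

Call:
{"api": "carry_out", "payload": {
  "targets": [
    [[0,0,0],[0,0,0]],
    [[0,0,0],[0,0,0]],
    [[0,0,0],[0,0,0]],
    [[0,0,0],[0,0,0]]
  ]
}}

```text
time_s: 10.2
tool_pos: [0.5283, -0.385, 0.0805]
tool_rot: [-90.0, 0.0, -80.7]
force: [0.0, -0.1, -0.2]
grip_width: 0.0151
```

Call:
{"api": "carry_out", "payload": {
  "targets": [
    [[0,-8,0],[0,0,0]],
    [[0,-15,0],[0,0,0]],
    [[0,-30,0],[0,0,0]],
    [[0,-45,0],[0,0,0]],
    [[0,-45,0],[0,0,0]],
    [[0,-47,0],[0,0,0]],
    [[0,0,0],[0,0,0]],
    [[0,0,0],[0,0,0]]
  ]
}}

```text
time_s: 11.0
tool_pos: [0.5285, -0.3858, 0.2728]
tool_rot: [-89.8, -0.1, -80.7]
force: [-0.0, 0.6, -2.5]
grip_width: 0.0149
```

```bash
python3 - <<'E'
from h import *
o=env.get_obs();print(o['time_s'],o['tool_pos'],o['tool_rot'],o['force'],o['grip_width'])
save('w7',env.read_camera('wrist'),s=1.5); save('s7',env.read_camera('scene'),(150,130,350,330),3)
plan([(.564,-.0563,.275,4.4)],ang=8)
E
```

```text
11.0 [ 0.52846932 -0.38583447  0.27283748] [-89.83407219  -0.11689772 -80.74133961] [-0.04372091  0.61609608 -2.526902  ] 0.014870919978099197
11
[[[-28.9,-0.5,8.1],[0,np.float64(-7.74),0]],[[-27.6,-0.5,11.8],[0,np.float64(-7.74),0]],[[-25.7,-0.4,15.5],[0,np.float64(-7.74),0]],[[-23.4,-0.5,18.8],[0,np.float64(-7.74),0]],[[-20.6,-0.5,21.8],[0,np.float64(-7.74),0]],[[-17.6,-0.5,24.4],[0,np.float64(-7.74),0]],[[-14.1,-0.5,26.4],[0,np.float64(-7.74),0]],[[-10.3,-0.5,28.2],[0,np.float64(-7.74),0]],[[-6.5,-0.4,29.3],[0,np.float64(-7.73),0]],[[-2.5,-0.5,29.9],[0,np.float64(-7.74),0]],[[1.5,-0.5,30.0],[0,np.float64(-7.73),0]]]
```

View pics/w7.png

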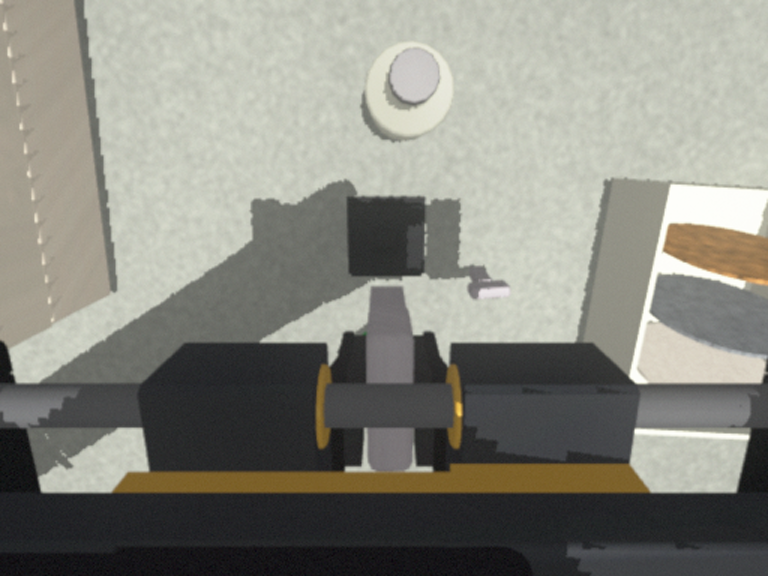

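View pics/s7.png

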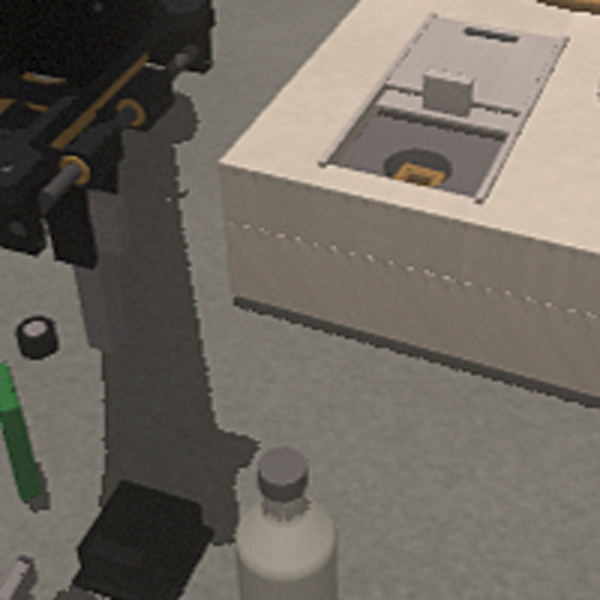

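The key is held upright between the fingers, with the stand now empty. Next I'll check its offset in the hand.

```bash
python3 - <<'E'
from h import *
c=env.get_calibration('wrist');H=np.linalg.inv(np.array(c['hand_eye']))
for y in (-36.5,-4.5):
  for z in (-23,0,23):
    p=H@np.array([0,y/1e3,z/1e3,1]);print(y,z,1.5*(c['fx']*p[0]/p[2]+c['cx']),1.5*(c['fy']*p[1]/p[2]+c['cy']))
w=env.read_camera('wrist'); save('w8',w,(220,180,300,320),4.2)
E
```

```text
-36.5 -23 385.93601128398404 473.55709616040474
-36.5 0 385.7966498943113 406.6553446986833
-36.5 23 385.64445083797284 333.5907500948515
-4.5 -23 386.3665019272155 417.6494665059618
-4.5 0 386.2677437930247 360.75717880550866
-4.5 23 386.16158521435443 299.60166539831346
```

View pics/w8.png

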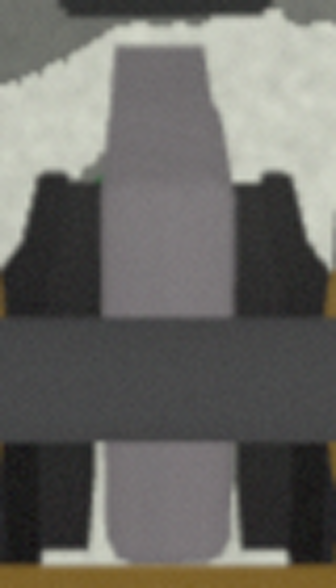

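Call:
{"api": "carry_out", "payload": {
  "targets": [
    [[-29,0,8],[0,-7.7,0]],
    [[-28,0,12],[0,-7.7,0]],
    [[-26,0,15],[0,-7.7,0]],
    [[-23,0,19],[0,-7.7,0]],
    [[-21,0,22],[0,-7.7,0]],
    [[-18,0,24],[0,-7.7,0]],
    [[-14,0,26],[0,-7.8,0]],
    [[-10,0,28],[0,-7.8,0]],
    [[-6,0,29],[0,-7.8,0]],
    [[-2,0,30],[0,-7.8,0]],
    [[1,0,30],[0,-7.8,0]],
    [[0,0,0],[0,0,0]]
  ]
}}

```text
time_s: 12.35
tool_pos: [0.5643, -0.0507, 0.2685]
tool_rot: [-89.8, 0.2, 5.1]
force: [0.2, 0.3, -1.0]
grip_width: 0.0146
```

Call:
{"api": "carry_out", "payload": {
  "targets": [
    [[0,0,0],[0,0,0]],
    [[0,0,0],[0,0,0]],
    [[0,0,0],[0,0,0]]
  ]
}}

```text
time_s: 12.65
tool_pos: [0.5642, -0.0588, 0.2702]
tool_rot: [-90.0, 0.0, 4.3]
force: [0.2, -0.1, -1.3]
grip_width: 0.0145
```

The key is centred in the hand (tip at column 387, plate ±0.5 mm). I'm now hovering above the socket, so I'll look.

```bash
python3 - <<'E'
from h import *
o=env.get_obs();print(o['time_s'],o['tool_pos'],o['tool_rot'],o['force'])
w=env.read_camera('wrist');save('w9',w,(160,130,360,270),4)
s=env.read_camera('scene');save('s9',s,(230,80,370,220),4)
print((proj('wrist',np.array([.564,-.0563,.125]))-[160,130])*4)
E
```

```text
12.65 [ 0.56416067 -0.05884754  0.2702227 ] [-9.00242605e+01  3.85820998e-02  4.31504071e+00] [ 0.18223278 -0.12096677 -1.27339822]
[[399.1726274  179.65284166]]
```

View pics/w9.png

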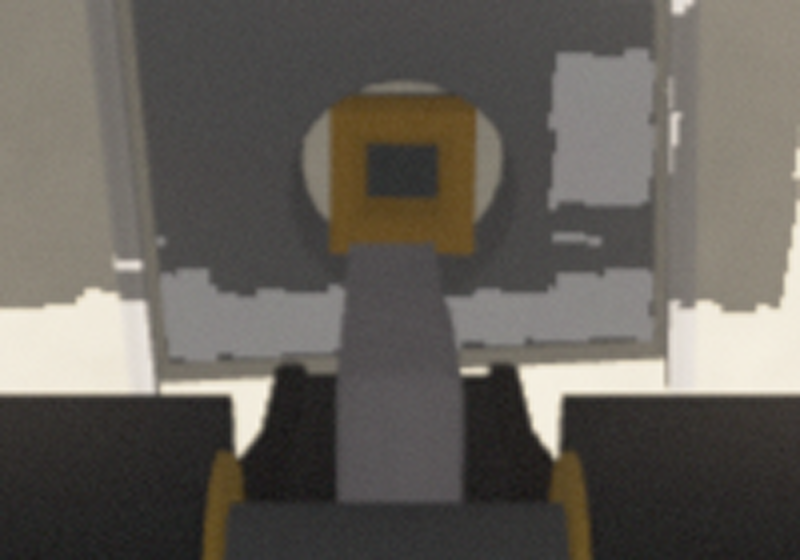

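View pics/s9.png

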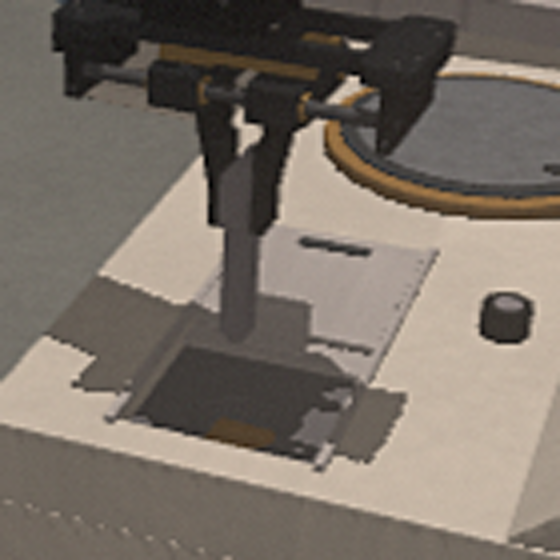

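The block is square with the tool (columns 330–475) and the hole centre is at (402,171), against a prediction of (399,180), so I'll correct about 0.6 mm in x and 3.4 mm in z. Descending to just above the mouth.

Call:
{"api": "carry_out", "payload": {
  "targets": [
    [[0.6,0,3.4],[0,0,0]],
    [[0,25,0],[0,0,0]],
    [[0,25,0],[0,0,0]],
    [[0,10,0],[0,0,0]],
    [[0,0,0],[0,0,0]],
    [[0,0,0],[0,0,0]],
    [[0,0,0],[0,0,0]]
  ]
}}

```text
time_s: 13.45
tool_pos: [0.5658, -0.054, 0.212]
tool_rot: [-90.0, -0.1, 4.5]
force: [-0.8, -0.1, -0.8]
grip_width: 0.0152
```

```bash
python3 - <<'E'
from h import *
o=env.get_obs();print(o['time_s'],o['tool_pos'],o['tool_rot'],o['force'])
w=env.read_camera('wrist');save('w10',w,(160,130,360,270),4)
s=env.read_camera('scene');save('s10',s,(250,110,340,210),6)
k=o['tool_pos']-[0,0,.0745];print(k,(proj('wrist',k)-[160,130])*4,(proj('wrist',np.array([.5645,-.055,.125]))-[160,130])*4)
print((proj('scene',np.array([k,[.5645,-.055,.125]]))-[250,110])*6)
E
```

```text
13.45 [ 0.56579664 -0.05401735  0.21199567] [-90.00410409  -0.13773126   4.47213979] [-0.78145011 -0.08897137 -0.82501454]
[ 0.56579664 -0.05401735  0.13749567] [[401.77151678 273.44975873]] [[394.56701807 259.49348112]]
[[239.09715905 448.90112572]
 [233.87911325 474.93473846]]
```

View pics/w10.png

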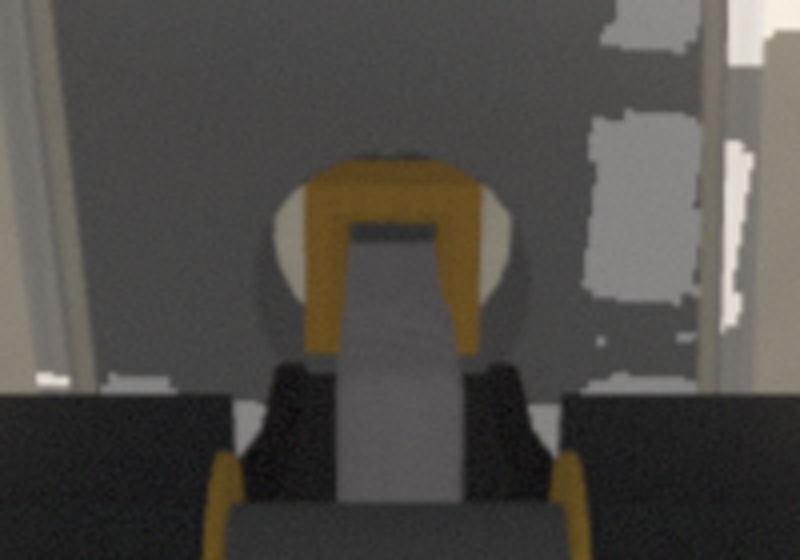

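View pics/s10.png

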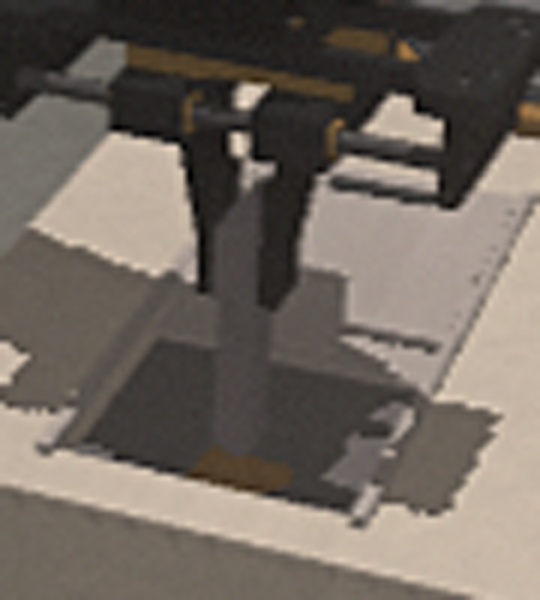

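Columns are aligned (block 392.5, tip 391.5). The key is about 2.7 mm too far along +z (block centre row ~267), so I'll correct that and then insert slowly.

Call:
{"api": "carry_out", "payload": {
  "targets": [
    [[0,0,-2.7],[0,0,0]],
    [[0,5,0],[0,0,0]],
    [[0,5,0],[0,0,0]],
    [[0,5,0],[0,0,0]],
    [[0,4,0],[0,0,0]],
    [[0,0,0],[0,0,0]]
  ]
}}

```text
time_s: 14.15
tool_pos: [0.5647, -0.0564, 0.1907]
tool_rot: [-90.0, 0.1, 4.5]
force: [0.9, 0.2, -0.8]
grip_width: 0.0151
```

Call:
{"api": "carry_out", "payload": {
  "targets": [
    [[0,4,0],[0,0,0]],
    [[0,4,0],[0,0,0]],
    [[0,4,0],[0,0,0]],
    [[0,3,0],[0,0,0]],
    [[0,0,0],[0,0,0]]
  ]
}}

```text
time_s: 14.65
tool_pos: [0.5648, -0.0565, 0.176]
tool_rot: [-90.0, 0.0, 4.5]
force: [-0.1, -1.0, -1.0]
grip_width: 0.0146
```

Call:
{"api": "carry_out", "payload": {
  "targets": [
    [[0,2,0],[0,0,0]],
    [[0,2,0],[0,0,0]],
    [[0,0,0],[0,0,0]]
  ]
}}

```text
time_s: 14.95
tool_pos: [0.5661, -0.0567, 0.1752]
tool_rot: [-90.0, -0.2, 4.5]
force: [-3.1, 0.1, 10.8]
grip_width: 0.0152
```

```bash
python3 - <<'E'
from h import *
o=env.get_obs();print(o['time_s'],o['tool_pos'],o['tool_rot'],o['force'],o['wrist_torque'],o['qpos'])
w=env.read_camera('wrist');save('w11',w,(160,130,360,270),4)
s=env.read_camera('scene');save('s11',s,(250,110,340,210),6)
E
```

```text
14.95 [ 0.56610225 -0.05673397  0.17520433] [-89.96505928  -0.1532494    4.4741351 ] [-3.14245547  0.09610359 10.76820026] [0.037072   0.87398579 0.0077242 ] [-28.85625375  11.16873309  36.16564679  99.92045607  -7.01105778
  71.01134603  13.53809475]
```

View pics/w11.png

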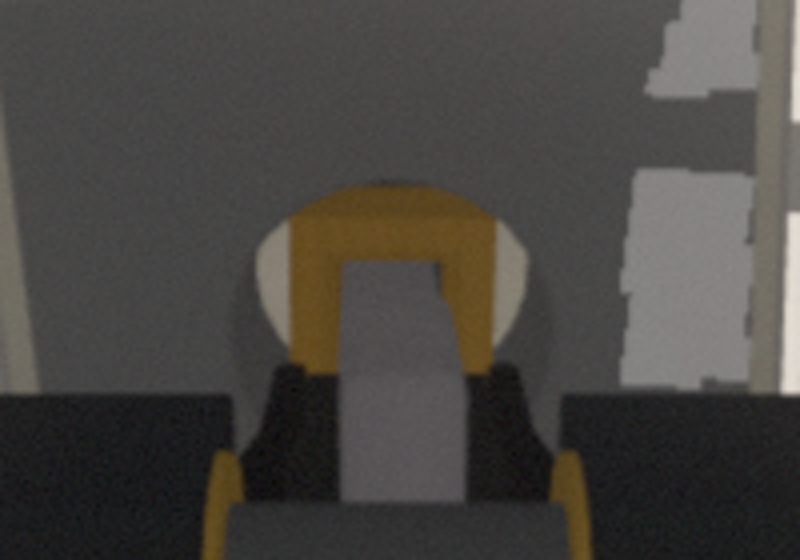

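View pics/s11.png

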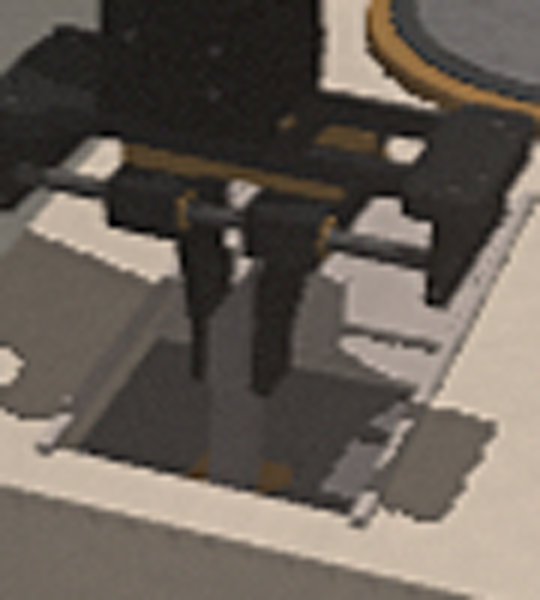

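The key is home: bottom contact gives 10.8 N and its end is about 24 mm below the mouth. I'll ease off 2 mm and turn clockwise, which is + about tool y.

Call:
{"api": "carry_out", "payload": {
  "targets": [
    [[0,-2,0],[0,0,0]],
    [[0,0,0],[0,6,0]],
    [[0,0,0],[0,6,0]],
    [[0,0,0],[0,6,0]],
    [[0,0,0],[0,6,0]],
    [[0,0,0],[0,0,0]]
  ]
}}

```text
time_s: 15.65
tool_pos: [0.5658, -0.0569, 0.1754]
tool_rot: [-90.0, -0.1, -19.5]
force: [-0.5, -0.2, 3.5]
grip_width: 0.0148
```

Call:
{"api": "carry_out", "payload": {
  "targets": [
    [[0,0,0],[0,6,0]],
    [[0,0,0],[0,6,0]],
    [[0,0,0],[0,6,0]],
    [[0,0,0],[0,6,0]],
    [[0,0,0],[0,6,0]],
    [[0,0,0],[0,0,0]]
  ]
}}

```text
time_s: 16.25
tool_pos: [0.5656, -0.0569, 0.1754]
tool_rot: [-90.0, -0.1, -49.4]
force: [-0.2, -1.5, 5.9]
grip_width: 0.0148
```

```bash
python3 - <<'E'
from h import *
o=env.get_obs();print(o['time_s'],o['tool_pos'],o['tool_rot'],o['force'],o['wrist_torque'],o['qpos'])
w=env.read_camera('wrist');save('w12',w,(160,130,360,270),4)
E
```

```text
16.25 [ 0.56557344 -0.05692202  0.1753631 ] [-8.99543441e+01 -5.85716336e-02 -4.94135658e+01] [-0.17131509 -1.51495838  5.86549247] [-0.28054963  0.36311347  0.06553869] [-34.19625538  11.89702936  42.44426157 100.07376747  -8.44569238
  71.20590258 -39.05616792]
```

View pics/w12.png

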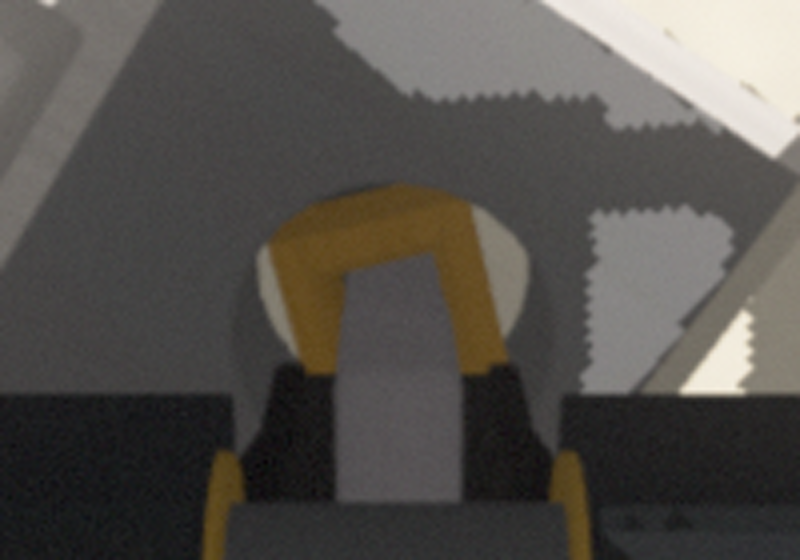

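The spindle follows with about 11° lag from the play (block edge from (268,245) to (470,205)). I'll continue to the stop.

Call:
{"api": "carry_out", "payload": {
  "targets": [
    [[0,0,0],[0,6,0]],
    [[0,0,0],[0,6,0]],
    [[0,0,0],[0,6,0]],
    [[0,0,0],[0,4,0]],
    [[0,0,0],[0,0,0]]
  ]
}}

```text
time_s: 16.8
tool_pos: [0.5654, -0.0569, 0.1753]
tool_rot: [-90.0, -0.0, -71.3]
force: [-2.3, -1.2, 6.0]
grip_width: 0.0149
```

```bash
python3 - <<'E'
from h import *
o=env.get_obs();print(o['time_s'],o['tool_pos'],o['tool_rot'],o['force'],o['wrist_torque'])
E
```

```text
16.8 [ 0.56542747 -0.05688884  0.17533846] [-8.99559222e+01 -2.58041510e-02 -7.13441133e+01] [-2.25315983 -1.15084019  5.9780219 ] [-0.23390493  0.50854135  0.03650693]
```

Call:
{"api": "carry_out", "payload": {
  "targets": [
    [[0,0,0],[0,3,0]],
    [[0,0,0],[0,2,0]],
    [[0,0,0],[0,0,0]]
  ]
}}

```text
time_s: 17.1
tool_pos: [0.5654, -0.0569, 0.1754]
tool_rot: [-90.0, -0.0, -76.3]
force: [-1.3, 0.2, 6.0]
grip_width: 0.0149
```

```bash
python3 - <<'E'
from h import *
o=env.get_obs();print(o['time_s'],o['tool_pos'],o['tool_rot'],o['force'],o['wrist_torque'])
w=env.read_camera('wrist');save('w13',w,(160,130,360,270),4)
E
```

```text
17.1 [ 0.56539198 -0.05688793  0.17536803] [-8.99539314e+01 -1.47181063e-02 -7.63001133e+01] [-1.25050747  0.19650113  6.03943887] [-0.30727583  0.52439215  0.06969872]
```

View pics/w13.png

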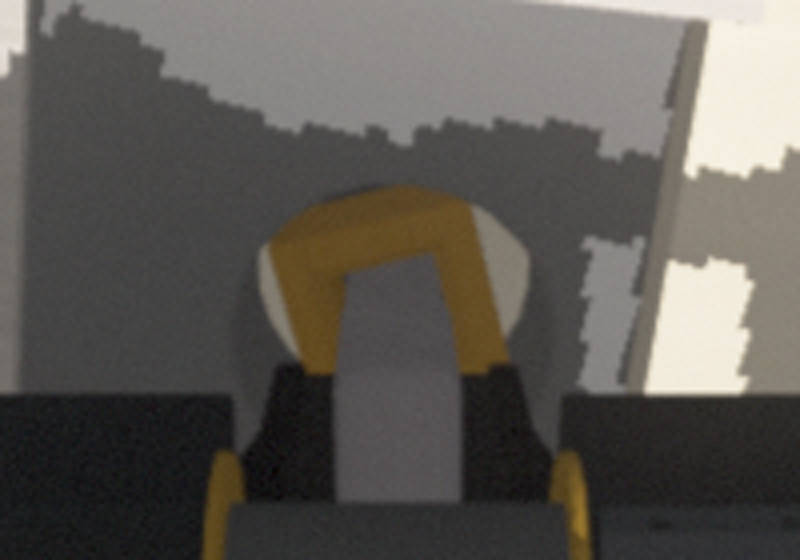

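Call:
{"api": "carry_out", "payload": {
  "targets": [
    [[0,0,0],[0,3,0]],
    [[0,0,0],[0,2,0]],
    [[0,0,0],[0,0,0]]
  ]
}}

```text
time_s: 17.45
tool_pos: [0.5654, -0.0568, 0.1753]
tool_rot: [-90.0, -0.0, -81.3]
force: [-1.7, -0.2, 6.5]
grip_width: 0.0152
```

```bash
python3 - <<'E'
from h import *
o=env.get_obs();print(o['time_s'],o['tool_pos'],o['tool_rot'],o['force'],o['wrist_torque'])
w=env.read_camera('wrist');save('w14',w,(160,130,360,270),4)
E
```

```text
17.45 [ 0.56542302 -0.05681415  0.17534123] [-8.99530274e+01 -1.32948438e-02 -8.12703634e+01] [-1.66368533 -0.15271759  6.54148392] [-0.20435521  0.49825434  0.18383666]
```

View pics/w14.png

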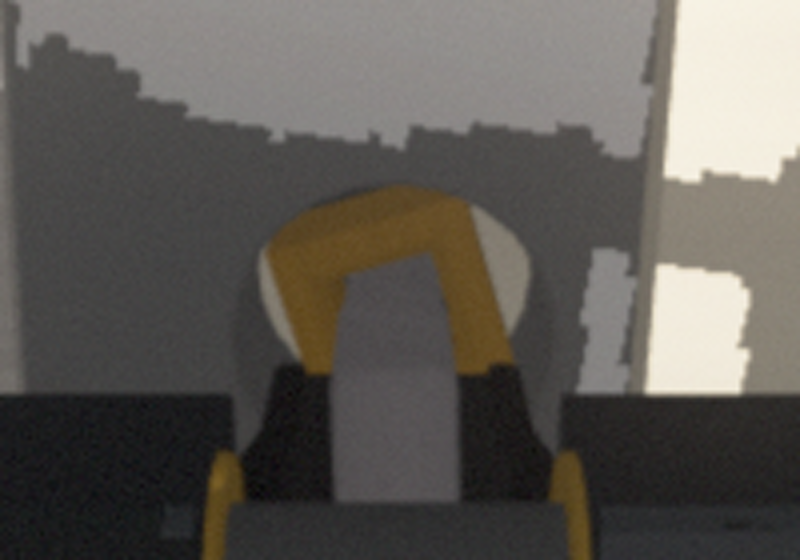

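The torque jumped from 0.07 to 0.18 Nm over the last 5°, so the spindle is at its stop; the key is starting to slip in the pads. I'll relieve the twist slightly, release and retreat upwards.

Call:
{"api": "carry_out", "payload": {
  "targets": [
    [[0,0,0],[0,-2,0]],
    [[0,0,0],[0,0,0]]
  ]
}}

```text
time_s: 17.7
tool_pos: [0.5655, -0.0569, 0.1754]
tool_rot: [-89.9, -0.0, -79.2]
force: [-0.7, 0.2, 5.5]
grip_width: 0.0147
```

Call:
{"api": "carry_out", "payload": {
  "targets": [
    [[0,0,0],[0,0,0]],
    [[0,0,0],[0,0,0]],
    [[0,0,0],[0,0,0]],
    [[0,0,0],[0,0,0]],
    [[0,0,0],[0,0,0]],
    [[0,0,0],[0,0,0]],
    [[0,0,0],[0,0,0]]
  ],
  "jaw": 0.5
}}

```text
time_s: 18.4
tool_pos: [0.5651, -0.0566, 0.1745]
tool_rot: [-90.0, -0.0, -79.5]
force: [0.3, -0.1, -0.0]
grip_width: 0.0431
```

Call:
{"api": "carry_out", "payload": {
  "targets": [
    [[0,-10,0],[0,0,0]],
    [[0,-20,0],[0,0,0]],
    [[0,-40,0],[0,0,0]],
    [[0,-40,0],[0,0,0]],
    [[0,-20,-40],[0,0,0]],
    [[0,0,-20],[0,0,0]],
    [[0,0,0],[0,0,0]],
    [[0,0,0],[0,0,0]]
  ]
}}

```text
time_s: 19.2
tool_pos: [0.5064, -0.0672, 0.3053]
tool_rot: [-89.9, 0.1, -79.5]
force: [0.2, 0.5, 0.1]
grip_width: 0.0435
```

```bash
python3 - <<'E'
from h import *
o=env.get_obs();print(o['time_s'],o['tool_pos'],o['tool_rot'],o['force'],o['wrist_torque'],o['grip_width'])
w=env.read_camera('wrist');save('w15',w,s=1.5);np.save('w15.npy',w)
s=env.read_camera('scene');save('s15',s,(200,90,360,250),4)
t=env.read_camera('top');save('t15',t,s=1.5)
E
```

```text
19.2 [ 0.50635748 -0.06724576  0.30532643] [-8.98753179e+01  7.84966480e-02 -7.95035792e+01] [0.19061275 0.48038682 0.13749841] [-0.04783512  0.10551726 -0.00971296] 0.043475042801306124
```

View pics/w15.png

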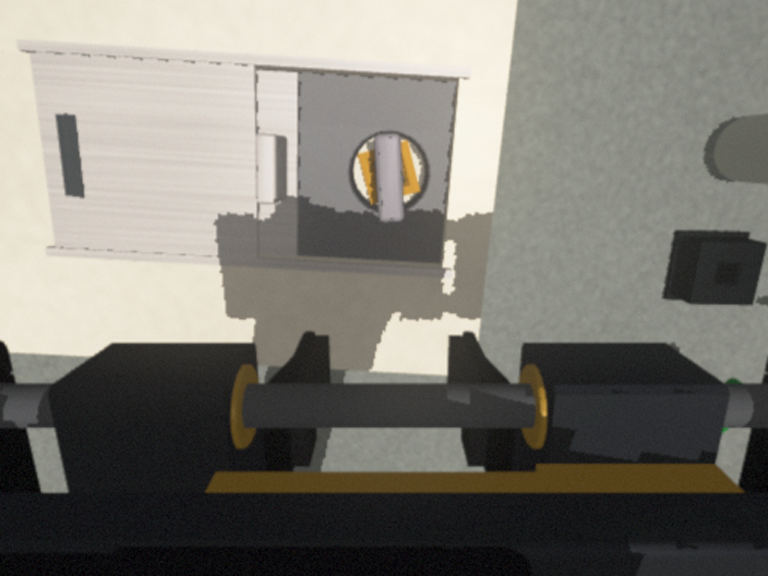

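View pics/s15.png

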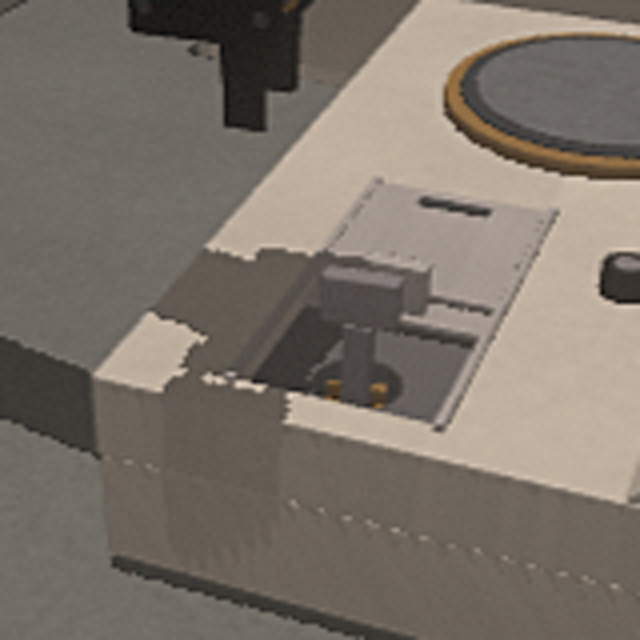

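View pics/t15.png

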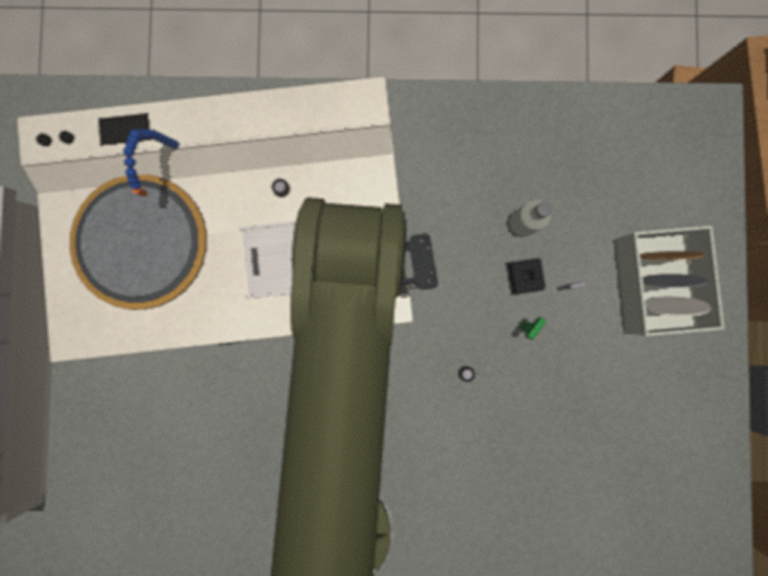

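```bash
python3 - <<'E'
from h import *
o=env.get_obs();print(o['time_s'],o['tool_pos'])
w=env.read_camera('wrist');save('w16',w,(200,70,320,160),6)
print((ray('wrist',(389/1.5,178/1.5),.212)),proj('wrist',np.array([.5648,-.0567,.212]))*1.5)
T=cam('wrist');m=np.load('m.npy')
A=[ray('wrist',(np.array(q))/1.5,.125,T) for q in ((418,192),(403,140))];d=A[1]-A[0];y=np.degrees(np.arctan2(d[1],d[0]));print('block edge',y,'spindle',np.radians((7.2-y)%90))
a=[ray('wrist',(np.array(q))/1.5,.182,T) for q in ((269,136),(269,202))];x=m
for q in a:
    e=q[:2]-m[:2];c,s=np.cos(m[2]),np.sin(m[2]);print('tab machine',c*e[0]+s*e[1],-s*e[0]+c*e[1])
E
```

```text
19.35 [ 0.50655221 -0.06705378  0.3043147 ]
[ 0.56470044 -0.05751089  0.212     ] [[387.50350147 177.51795716]]
block edge 27.682856615311653 spindle 1.2133030386438068
tab machine -0.04370999410119568 -0.1909094443309568
tab machine -0.08098303103711978 -0.19047925984158684
```

View pics/w16.png

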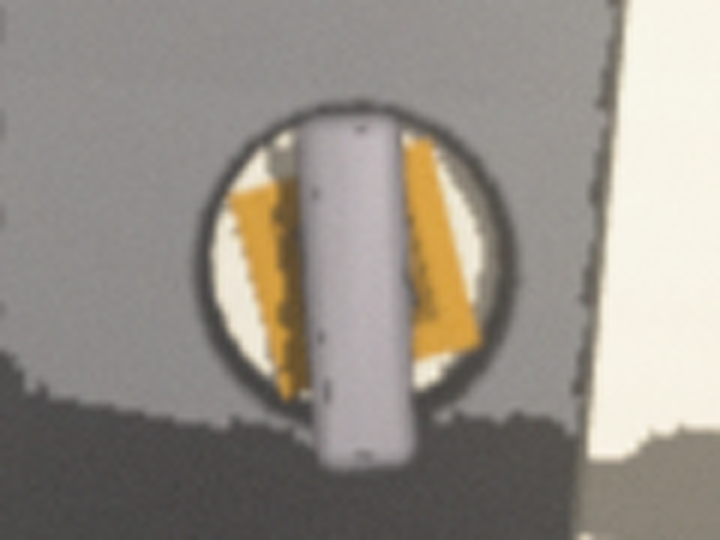

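Everything checks out: the plate top is within 1 mm of where an upright, home key would be, the spindle is at about 1.21 rad and the gripper is clear. Handing in.

```bash
python3 - <<'E'
from cell import env
print(env.sign_off())
E
```

```text
the job is handed in; nothing more can be done
None
```

The job is done and handed in at about 19.4 s of the 61 s. The tabbed cover is under its neighbour, and the key stands home in the socket, turned clockwise to the stop. Hand-in reports no verdict, so these results rest on my own last checks:

- **Cover:** I pushed the tab until it stopped moving, with the force at 25 N. In the last picture the tab sits at y ≈ -191 mm, about 87 mm from where it started. With a starting gap of roughly 10 mm, that puts the cover at about 97 mm.
- **Key home:** It bottomed out with about 11 N of contact force and its end about 24 mm below the socket's mouth. After release, the top of the grip was within about 1 mm of where an upright, fully home key would be.
- **Turn:** At the end the torque rose from 0.07 to 0.18 N m over 5°. The picture gives the spindle at about 1.21 rad, slightly under the 1.25 stop but within what I can measure.
- **Bystanders:** The bottle and both samples look unmoved in the last top picture. The gripper is open and clear, with force readings near zero.

**Disagreements:** My camera estimates of the socket and the key differed by 2–4 mm between views. I corrected each one visually before gripping and before inserting the key.

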